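# Poke the blank plug out of the drilling jig

## Task

Take the poker and, from under the drilling jig, poke the solid blank plug up through its access hole until it stands about a centimetre or more proud of the plate; then pull the poker out from under the jig and leave it standing on the bench. Lift the plug out and put it in the grey tray. Leave the bored bush in its pocket and the other things where they are.

Things in the scene. Friction and masses are not known exactly. Their poses are not given: they have to be found in the camera images.
- jig: Fixed aluminium drilling jig: a flat plate 150 mm (its x) by 76 mm (its y), 30 mm thick, underside 50 mm and top 80 mm above the bench, on dark steel walls. Origin on the bench under the plate's centre. The space under the plate is open only towards the jig's +y
- jig_top (a point): Centre of the jig's top face, axes of the jig. Two round pockets at x = -32 and +32 mm, y = 0, 33.5 mm wide, 26 mm deep, each with an 18 mm access hole through its 4 mm floor. Two spring pads in each pocket press on the sides of its insert: pushing it up takes about 6 to 11 N and it stays at the height where it is left
- jig_mouth (a point): Middle of the open +y side under the jig's plate, half-way up (25 mm), in line with the plate's edge, axes of the jig. Walls from bench to plate: ends x = -75 to -63 and 63 to 75 mm, middle x = -4 to 4 mm, back 70 to 76 mm behind this point. So under each pocket is a bay 59 mm wide and 50 mm high
- plug_mid (a point): The blank plug: a plain metal cylinder, 32 mm diameter, 26 mm high, 0.07 kg, without any hole, at the start flush with the jig's top in one of the two pockets (either one). Point at its centre, half-way up; z is its axis
- bush_mid (a point): The good bush: a metal ring of the same 32 mm diameter and 26 mm height with a 14 mm bore right through, in the other pocket. Point at its centre, half-way up; z is its axis
- poker_grip (a point): The poker, a loose dark metal tool standing on the bench, 0.35 kg: upright flat handle 34 mm (its x) by 16 mm (its y), 150 mm high, on a foot 8 mm thick, 26 mm wide, from x = -20 to +87 mm, with an upturned round prong, diameter 10 mm, at x = +75 mm. Point on the handle's axis, 130 mm above the underside; x along the foot to the prong, z up
- poker_tip (a point): Centre of the top end of the poker's prong: 75 mm ahead (+x) of the handle's axis, 38 mm above the foot's underside; same axes as poker_grip
- tray_in (a point): Centre of the inner floor of the fixed square grey steel tray, 120 by 120 mm outside, walls 4 mm thick and 35 mm high; the floor is 4 mm thick; x and y run along its sides
- profile: Loose square aluminium tube lying on the bench between the poker and the jig: 220 mm long (its x), 30 by 30 mm. Origin under its centre. Bystander
- offcut: Loose square aluminium tube offcut standing on end, 40 by 40 mm, 70 mm high. Origin near the centre of its underside. Bystander
- spray: Spray can, 54 mm diameter, 150 mm high, standing. Origin under its centre. Bystander
- jug: White bottle, 90 mm diameter, 150 mm high, standing. Origin under its centre. Bystander
- pot: Open steel pot on the robot's side of the jig, 56 mm diameter, 60 mm high. Origin under its centre. Bystander
- tape: Roll of tape lying flat, a ring 90 mm outside, 72 mm inside, 25 mm high. Origin under its centre. Bystander

How it is judged:
By the outcome, as a careful person would: the job done as asked, in the order asked, and still so for the second after the job is handed in, with the robot touching nothing.
It also fails if it takes over 54 s, if anything falls off the work surface, if the arm or the gripper's body presses on something with over 40 N, if the wrist force passes 120 N, or if a joint passes its speed limit or range.

## Robot

A 7-joint arm with a two-finger parallel gripper is mounted at the origin on the work surface. World frame = base frame: x ahead of the robot, y to its left, z up, the work surface at z = 0. Lengths are in m, angles in rad, forces in N, time in s.
With the tool pointing down it reaches from about 0.35 to 0.9 m from the base axis. Payload 8.1 kg.
Tool frame: the origin (TCP) lies midway between the tips of the shut fingers; the grasp point (between the pads) lies arm.grasp_offset behind it (arm.grasp_offset is the distance from the TCP to the grasp point, in m); z points along the fingers, y is the line along which they close (so a half turn about z gives the same grasp; the last joint's range is limited). The gripper opens to 92 mm and grips with 3 to 60 N. Pads are 19 mm wide; open, the fingers measure 130 mm over their backs; the gripper's body (75 mm by 190 mm) begins 47 mm behind the grasp point.
Start: joints at [1.245, 0.434, 0.025, 1.573, -0.012, 1.134, -0.075], TCP at [0.138, -0.61, 0.227] pointing down, gripper open.
Joint ranges: [-2.62, 2.62], [-0.44, 2.09], [-1.27, 1.32], [0.08, 2.57], [-1.32, 4.46], [0.12, 2], [-2.74, 2.74]. Speed limits (rad/s): [2.22, 2.22, 3.01, 3.01, 3.14, 3.14, 3.14].

## Interface

Orientations are given as a rotation vector (axis times angle).
In Python, from cell import observe, imaging, arm gives the robot as it stands.
- The arm moves only by the tool apply_moves, never from a script. Its argument "commands" is a list of rows, each a list of 5 numbers: the opening in per cent of the stroke, from 0 (shut) to 100 (fully open), then the shift along the world's x, y, z in units of 0.06 m (1.0 is 0.06 m), then the turn about the world's z in units of 0.5 rad (1.0 is 0.5 rad). A call has 1 to 12 rows; each row shifts and turns the commanded pose from where the row before left it; what a row does not reach is not made up. A row lasts 1/8 s, in which the tool goes at most 62.5 mm and 10.7 degrees, less where a joint would pass 70% of its speed; a pose out of reach is approached as far as the arm can. A call with a number of a shift or a turn outside -1 to 1 is refused whole. A call with a gripper value outside its range is refused whole. The fingers move at their own pace and stop on an object; "newtons" is the grip in N (left out, the last holds). Time passes only in rows, so rows that do not move let the fingers close. It gives the time, the measured TCP pose, the force, the opening and the grip force at its end, in the units of the state.
- observe(): the state, without advancing time (a new reading comes with each control period).
- imaging.get_image(name): name is "scene" or "top" or "wrist"; returns (picture, depth): 420x560x3 uint8, red, green, blue; 420x560 float32, m along the optical axis (not along the pixel's ray), 0 where there is no reading.
- imaging.camera_params(name): a dict with "camera_matrix" (3x3 intrinsics, pixels), "origin" and "rotation" of the camera in the world; the wrist camera has in their place "tool_from_camera" (4x4, takes a point from camera to tool coordinates, whose origin is the TCP and whose axes are the flange's). Camera axes: x right, y up, looking along -z (the intrinsics and any distortion apply to the point x, -y, -z); pixel columns grow to the right and rows downward; lengths in m; the calibration is good to about 2 mm. A picture is of the moment at which its call begins: read the wrist's pose just before it. camera_params takes no time and is no camera call.
- arm.sign_off(): hands the job in; it is judged then, once.
The state is a dict: "clock": time; "joints": joint angles; "dq": joint speeds; "joint_efforts": joint torques, N m; "position": TCP position; "ee_rot": TCP orientation; "force": force on the tool from outside, world axes, zero at the start; "ft_torque": the same for the moment, N m; "width": opening from 0.0 (shut) to 1.0 (fully open); "gripper_force": force on a finger pad.
Only numpy, scipy, OpenCV 4.12 (cv2) and the standard library are available. Lean on these libraries where they do the work, as an engineer would, in place of code of your own. Each camera call takes 0.05 s, during which the arm holds its last target. There are 200 camera calls.

## Working session

There is one attempt and no reset: what is moved stays moved. The work goes in short steps, Python scripts to look and compute and a tool call to move; the robot and the scene stay as the last step left them, time stands still between calls to the robot, and variables do not carry over. Pictures are saved under pics/ and viewed, at most 10 in all, crops included, and the job is handed in when it is done.

Besides the shell and the picture viewer there is one more tool, called as name(argument=value, ...) on one line, values as JSON. apply_moves: Moves the arm, as the interface text tells. Its arguments: {"type":"object","properties":{"commands":{"type":"array"},"newtons":{"type":"number"}},"required":["commands"]}

```bash
mkdir -p pics; ls; cat > h.py <<'E'
import numpy as np, cv2
from cell import observe, imaging, arm
from scipy.spatial.transform import Rotation as R
def cam(name):
    p=imaging.camera_params(name); K=np.array(p["camera_matrix"])
    if "origin" in p: return K,np.array(p["rotation"]),np.array(p["origin"]),p
    s=observe(); T=np.array(p["tool_from_camera"]); Rt=R.from_rotvec(s["ee_rot"]).as_matrix()
    return K,Rt@T[:3,:3],Rt@T[:3,3]+np.array(s["position"]),p
def cloud(d,c):
    K,Rc,o,_=c; v,u=np.mgrid[:d.shape[0],:d.shape[1]]
    x=(u-K[0,2])/K[0,0]*d; y=(v-K[1,2])/K[1,1]*d
    return np.stack([x,-y,-d],-1)@Rc.T+o
def ray(uv,z,c):
    K,Rc,o,_=c; r=Rc@np.array([(uv[0]-K[0,2])/K[0,0],-(uv[1]-K[1,2])/K[1,1],-1])
    return o+r*(z-o[2])/r[2]
def snap(name,tag):
    c=cam(name); im,d=imaging.get_image(name)
    cv2.imwrite(f"pics/{tag}.png",im[:,:,::-1]); np.savez(f"{tag}.npz",im=im,d=d,P=cloud(d,c))
    return im,d,c
E
python3 - <<'E'
from h import *
for n in ("top","scene"):
    im,d,c=snap(n,n+"0"); print(n,c[2],c[3])
a,b=cv2.imread("pics/top0.png"),cv2.imread("pics/scene0.png")
s=observe();print(s); print(arm.grasp_offset)
E
```

```text
picsTraceback (most recent call last):
  File "<stdin>", line 3, in <module>
  File "h.py", line 18, in snap
    cv2.imwrite(f"pics/{tag}.png",im[:,:,::-1]); np.savez(f"{tag}.npz",im=im,d=d,P=cloud(d,c))
                                                                                   ~~~~~^^^^^
  File "h.py", line 12, in cloud
    return np.stack([x,-y,-d],-1)@Rc.T+o
           ~~~~~~~~~~~~~~~~~~~~~~~~~~~^~
ValueError: operands could not be broadcast together with shapes (420,560) (3,)
```

View pics/top0.png

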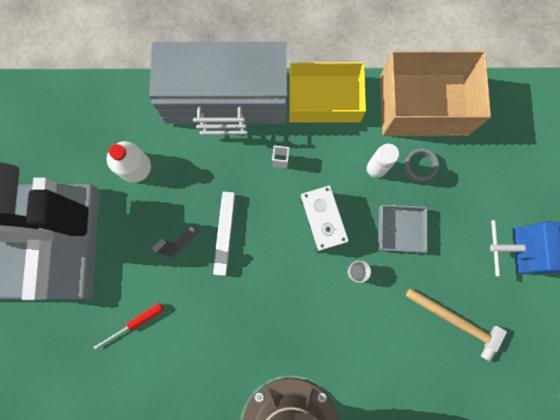

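The top view shows the jig at (325,218) with the bush at (328,229) and the plug at (320,205). The poker is at (175,242), the profile at (223,233), the tray at (403,230) and the robot base at (290,410).

```bash
python3 - <<'E'
from h import *
p=imaging.camera_params("top"); print(p); print(imaging.camera_params("wrist")); print(observe(), arm.grasp_offset)
E
sed -i 's/np.array(p\["rotation"\])/(lambda r: R.from_rotvec(r).as_matrix() if r.shape==(3,) else r)(np.array(p["rotation"]))/' h.py
python3 - <<'E'
from h import *
for n in ("top","scene"):
    im,d,c=snap(n,n+"0")
    if n=="top":
        P=cloud(d,c)
        for uv in [(100,300),(350,330),(320,205),(328,229),(223,233),(403,230),(196,232),(160,248),(182,240)]: print(uv,P[uv[1],uv[0]].round(4),im[uv[1],uv[0]])
cv2.imwrite("pics/topz.png",cv2.resize(cv2.imread("pics/top0.png")[170:290,140:340],(800,480),interpolation=cv2.INTER_CUBIC))
E
```

```text
{'camera_matrix': array([[464.74439078,   0.        , 275.01188947],
       [  0.        , 464.74439078, 205.79121688],
       [  0.        ,   0.        ,   1.        ]]), 'origin': array([0.34586683, 0.0264339 , 1.24827379]), 'rotation': array([ 0.14768826, -0.13024306, -1.56467492])}
{'camera_matrix': array([[326.94938284,   0.        , 281.43745094],
       [  0.        , 326.94938284, 212.57581669],
       [  0.        ,   0.        ,   1.        ]]), 'tool_from_camera': array([[ 5.70495036e-05,  9.64529091e-01,  2.63976571e-01,
         7.10153833e-02],
       [ 9.99999818e-01,  1.03404056e-04, -5.93937989e-04,
         1.02326319e-04],
       [-6.00166717e-04,  2.63976557e-01, -9.64528909e-01,
        -1.57778688e-01],
       [ 0.00000000e+00,  0.00000000e+00,  0.00000000e+00,
         1.00000000e+00]])}
{'clock': 0.05, 'joints': array([ 1.24542414,  0.43519758,  0.02496604,  1.57408399, -0.01160655,
        1.134022  , -0.07511213]), 'dq': array([-6.64024840e-07, -9.75008634e-05, -9.40454913e-04, -1.44135143e-03,
       -7.31011863e-04, -6.02598377e-04,  2.00301437e-04]), 'jo
[... 185 characters left out ...]
0906572,  0.22596575]), 'ee_rot': array([-3.12061146e+00, -3.48913727e-01,  4.79379870e-04]), 'force': array([ 0.87966089, -0.00466888, -0.29568287]), 'ft_torque': array([-0.03636653, -0.07975877, -0.00565186]), 'gripper_force': 0.0, 'width': 1.002165959085544} 0.0188
(100, 300) [ 0.3158  0.504  -0.0033] [49 85 68]
(350, 330) [ 0.2413 -0.1551  0.0004] [ 78 140 111]
(320, 205) [ 0.5567 -0.0749  0.0815] [213 215 216]
(328, 229) [ 0.5057 -0.1028 -0.001 ] [48 86 67]
(223, 233) [0.4908 0.1774 0.03  ] [241 241 243]
(403, 230) [ 0.5022 -0.3026  0.0073] [143 155 158]
(196, 232) [0.4955 0.2521 0.0121] [61 64 66]
(160, 248) [0.4405 0.311  0.1507] [75 78 79]
(182, 240) [0.4742 0.2895 0.0094] [61 63 65]
```

View pics/topz.png

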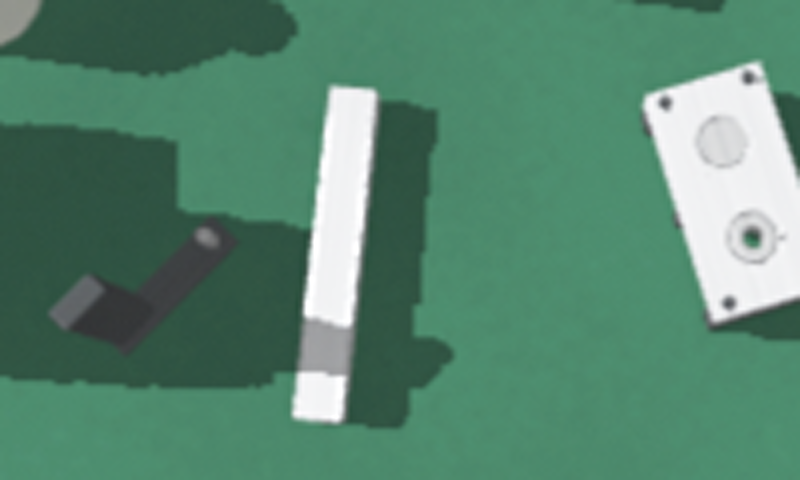

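View pics/scene0.png

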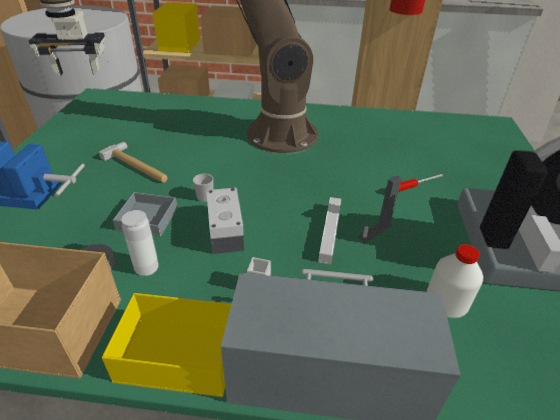

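The zoomed view shows the handle top at (78,302), the prong at (207,237) and the profile at (340,255). In the jig, the plug is at (721,141) and the bush at (752,237). The scene view agrees, and the mouth faces the poker. Next I measure positions from the depth clouds.

```bash
python3 - <<'E'
from h import *
a=np.load("top0.npz"); P,im=a["P"],a["im"]; c=cam("top")
def box(lo,hi,x,y,dark=None):
    m=(P[...,2]>lo)&(P[...,2]<hi)&(P[...,0]>x[0])&(P[...,0]<x[1])&(P[...,1]>y[0])&(P[...,1]<y[1])
    if dark: m&=im.max(-1)<dark
    return P[m]
def rep(n,q):
    r=cv2.minAreaRect((q[:,:2]*1000).astype(np.float32)); e=cv2.boxPoints(r)
    v=[e[1]-e[0],e[2]-e[1]]; v=max(v,key=np.linalg.norm)
    print(n,len(q),np.round(r[0],1),np.round(r[1],1),"long axis deg",round(np.degrees(np.arctan2(v[1],v[0])),1),"z",q[:,2].mean().round(4)); return r
rep("jig",box(.072,.09,(.42,.68),(-.2,0)))
rep("profile",box(.024,.04,(.35,.65),(.1,.24)))
rep("handle",box(.143,.16,(.38,.5),(.25,.36)))
rep("foot",box(.005,.015,(.42,.56),(.22,.34),90))
rep("prong",box(.03,.045,(.42,.56),(.22,.34),90))
rep("tray",box(.027,.045,(.4,.6),(-.4,-.22)))
# circles by ray
g=cv2.cvtColor(im,cv2.COLOR_RGB2GRAY)
for uv in [(140+721/4,170+141/4),(140+752/4,170+237/4)]: print(ray(uv,.08,c).round(4))
print("prong ray",ray((140+207/4,170+237/4),.038,c).round(4),"handle ray",ray((140+78/4,170+302/4),.15,c).round(4))
q=box(.06,1,(.3,.7),(.3,.75)); 
for lo in (.36,.4,.45,.5): s=q[(q[:,1]>lo)&(q[:,1]<lo+.05)]; print(lo,len(s),s.min(0) if len(s) else'',s.max(0) if len(s) else '')
print(R.from_rotvec(observe()["ee_rot"]).as_matrix().round(3))
E
```

```text
jig 1737 [527.1 -86.4] [150.3  76.9] long axis deg 17.1 z 0.0797
profile 956 [493.5 175.2] [ 30.6 220.6] long axis deg -5.0 z 0.0299
handle 106 [448.6 312.4] [16.5 33.1] long axis deg -43.6 z 0.1498
foot 283 [488.7 281.5] [118.8 132.4] long axis deg -1.3 z 0.0082
prong 23 [445.6 306.2] [10.5 34.3] long axis deg -23.4 z 0.038
tray 360 [ 505.6 -298.9] [121.6 121.1] long axis deg 86.9 z 0.0336
[ 0.5563 -0.0757  0.08  ]
[ 0.4947 -0.0944  0.08  ]
prong ray [0.4996 0.2588 0.038 ] handle ray [0.4465 0.3126 0.15  ]
0.36 377 [0.6390287 0.3838419 0.0600723] [0.6998369  0.40989158 0.15056216]
0.4 679 [0.63455444 0.40003923 0.0600723 ] [0.6998369  0.44977747 0.15781334]
0.45 69 [0.6405579  0.45001707 0.07020214] [0.69062351 0.47168428 0.12408579]
0.5 2299 [0.32451684 0.52018826 0.06000775] [0.61631487 0.54999834 0.27619842]
[[ 0.975  0.221 -0.   ]
 [ 0.221 -0.975  0.001]
 [-0.    -0.001 -1.   ]]
```

Sizes and heights match: the plate is 150×77 mm at 80 mm, and handle to prong is 74.5 mm. The poker heads about -45.5° and the jig sits at about 17°. Dark wall ends are visible on the jig's left side, so the mouth faces world +y. I'll go above the jig for a close look on the way to the poker.

apply_moves(commands=[[100,0.5,0.72,0.03,0],[100,0.5,0.72,0.03,0],[100,0.5,0.72,0.03,0],[100,0.5,0.72,0.03,0],[100,0.5,0.72,0.03,0],[100,0.5,0.72,0.03,0],[100,0.5,0.72,0.03,0],[100,0.5,0.72,0.03,0],[100,0.5,0.72,0.03,0],[100,0.5,0.72,0.03,0],[100,0.5,0.72,0.03,0],[100,0,0,0,0]])

```text
clock: 1.65
position: [0.47, -0.1301, 0.2466]
ee_rot: [-3.119, -0.36, -0.002]
force: [-0.9, -0.1, 0.5]
width: 0.998
gripper_force: 0.0
```

```bash
python3 - <<'E'
from h import *
im,d,c=snap("wrist","w1"); P=np.load("w1.npz")["P"]
s=observe(); print(s["position"],s["ee_rot"])
m=(abs(P[...,2]-.08)<.006)&(P[...,0]>.42)&(P[...,0]<.65)&(P[...,1]<.02)&(P[...,1]>-.2)
q=P[m]; r=cv2.minAreaRect((q[:,:2]*1000).astype(np.float32)); print(len(q),r,q[:,2].mean())
E
```

```text
[ 0.46867825 -0.13262823  0.24636533] [-3.12094087e+00 -3.55231124e-01  2.28083775e-04]
12471 ((526.4505004882812, -86.9957275390625), (150.66433715820312, 76.15272521972656), 16.98887062072754) 0.07976306035478792
```

View pics/w1.png

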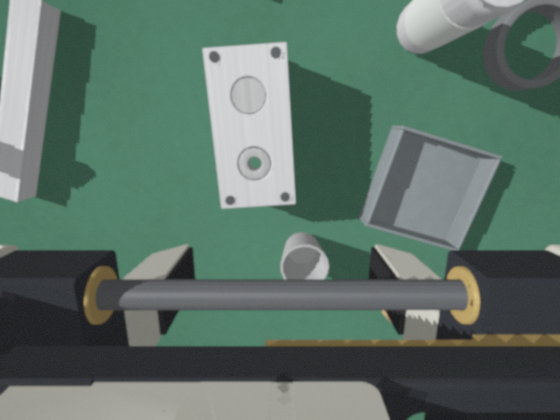

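The wrist view shows the jig (plug (248,94), bush (254,163)), the tray and the pot. The jig centre is (0.5265,-0.087) with yaw 17.0°, matching the top view. Now over to the poker.

apply_moves(commands=[[100,-0.04,0.82,0,0.123],[100,-0.04,0.82,0,0.123],[100,-0.04,0.82,0,0.123],[100,-0.04,0.82,0,0.123],[100,-0.04,0.82,0,0.123],[100,-0.04,0.82,0,0.123],[100,-0.04,0.82,0,0.123],[100,-0.04,0.82,0,0.123],[100,-0.04,0.82,0,0.123],[100,0,0,0,0],[100,0,0,0,0]])

```text
clock: 3.08
position: [0.447, 0.3066, 0.246]
ee_rot: [2.908, 1.186, -0.002]
force: [-0.1, -0.1, -1.0]
width: 1.0
gripper_force: 0.0
```

```bash
python3 - <<'E'
from h import *
im,d,c=snap("wrist","w2"); P=np.load("w2.npz")["P"]
s=observe(); print(s["position"],s["ee_rot"]); y=R.from_rotvec(s["ee_rot"]).as_matrix()[:,1]; print("tool y deg",np.degrees(np.arctan2(y[1],y[0])))
near=(abs(P[...,0]-.46)<.1)&(abs(P[...,1]-.3)<.1)
for n,lo,hi in (("handle",.146,.155),("prong",.034,.042)):
    q=P[near&(P[...,2]>lo)&(P[...,2]<hi)]
    if n=="prong": q=q[np.hypot(q[:,0]-.4996,q[:,1]-.2588)<.02]
    if len(q): print(n,len(q),cv2.minAreaRect((q[:,:2]*1000).astype(np.float32)),q[:,2].mean())
E
```

```text
[0.44719464 0.30623942 0.24616837] [ 2.90823010e+00  1.18419025e+00 -1.19054929e-03]
tool y deg -45.68904028439553
handle 816 ((448.0570373535156, 312.8956298828125), (16.232036590576172, 33.65373992919922), 46.6850471496582) 0.14951090628605926
prong 63 ((502.50518798828125, 261.3559875488281), (8.969277381896973, 8.651934623718262), 89.8190689086914) 0.03767164825813798
```

View pics/w2.png

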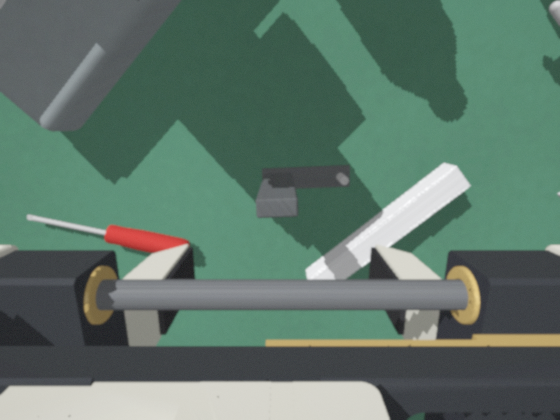

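The view shows the handle top at (276,190) and the prong at (343,179). That puts the handle at (0.448,0.313) and the heading at -43.4°. I'll descend and grip across the handle's x.

apply_moves(commands=[[100,0.015,0.11,0,0.08],[100,0,0,-0.5,0],[100,0,0,-0.5,0],[100,0,0,-0.5,0],[100,0,0,-0.5,0],[100,0,0,-0.27,0],[100,0,0,0,0],[20,0,0,0,0],[20,0,0,0,0],[20,0,0,0,0],[20,0,0,0,0]], newtons=60)

```text
clock: 4.5
position: [0.4475, 0.3151, 0.1107]
ee_rot: [2.884, 1.247, 0.001]
force: [0.2, -0.7, 0.4]
width: 0.617
gripper_force: 0.0
```

apply_moves(commands=[[20,0,0,0,0],[20,0,0,0,0],[20,0,0,0,0],[20,0,0,0,0],[20,0,0,0,0],[20,0,0,0,0]])

```text
clock: 5.25
position: [0.4475, 0.3149, 0.1103]
ee_rot: [2.883, 1.247, 0.0]
force: [1.8, -0.9, -1.1]
width: 0.366
gripper_force: 59.9
```

The grip reads 34 mm and 60 N. Now I lift it over the profile, turn it and move to a point in front of the mouth.

apply_moves(commands=[[20,0,0,0.5,0],[20,0,0,0.5,0],[20,0.16,-0.61,0,-0.148],[20,0.16,-0.61,0,-0.148],[20,0.16,-0.62,0,-0.148],[20,0.16,-0.62,0,-0.149],[20,0.16,-0.62,0,-0.149],[20,0.16,-0.62,0,-0.149],[20,0.18,-0.61,0,-0.149],[20,0,0,0,0],[20,0,0,0,0]])

```text
clock: 6.62
position: [0.5152, 0.057, 0.17]
ee_rot: [-3.106, -0.465, 0.002]
force: [0.5, 0.7, -4.6]
width: 0.371
gripper_force: 59.9
```

```bash
cat > look.py <<'E'
from h import *
import sys
tag=sys.argv[1]
im,d,c=snap("wrist","w"+tag); P=np.load(f"w{tag}.npz")["P"]
s=observe(); p=s["position"]; y=R.from_rotvec(s["ee_rot"]).as_matrix()[:,1]; print(p,"tool y deg",np.degrees(np.arctan2(y[1],y[0])),"F",s["force"],s["width"])
it,dt,ct=snap("top","t"+tag); Q=np.load(f"t{tag}.npz")["P"]
e=p+.075*np.array([y[0],y[1],0]); print("expected prong",e)
for n,A,I in (("wrist",P,im),("top",Q,it)):
    zt=p[2]-.1107+.038
    m=(np.hypot(A[...,0]-e[0],A[...,1]-e[1])<.02)&(abs(A[...,2]-zt)<.01)&(I.max(-1)<150); q=A[m]
    if len(q)>5:
        z=np.median(q[:,2]); q=q[abs(q[:,2]-z)<.003]; r=cv2.minAreaRect((q[:,:2]*1000).astype(np.float32)); print(n,"prong",len(q),r,z)
E
python3 look.py 3
```

```text
[0.51517333 0.05750675 0.1700828 ] tool y deg -72.93034636474171 F [-0.04528761  0.9883822  -3.8570655 ] 0.3646822426114081
expected prong [ 0.53718838 -0.01418937  0.1700828 ]
wrist prong 4 ((539.1334838867188, -18.157106399536133), (6.586400985717773, 0.583139181137085), 53.826446533203125) 0.09464507500258358
```

View pics/w3.png

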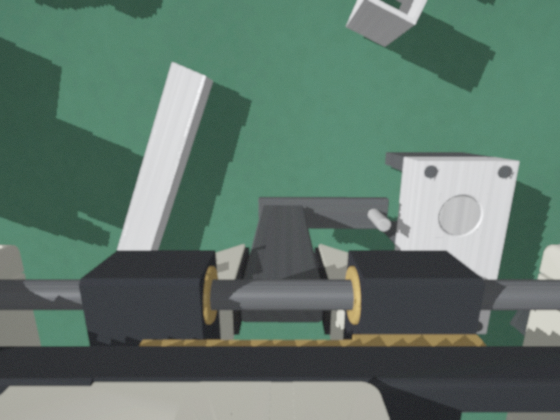

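The view shows the foot and prong, with the prong around (380,220), ahead of the handle and pointing at the plug at (460,214). I'll take the tip from the depth values.

```bash
python3 - <<'E'
from h import *
a=np.load("w3.npz"); P,im=a["P"],a["im"]
print((P[206:234:2,364:400:3,2]*1000).round().astype(int)); print(im[206:234:2,364:400:3].max(-1))
c=cam("wrist")
for z in (.094,.098): print(ray((384,223),z,c))
q=P[(P[...,2]>.085)&(P[...,2]<.105)&(np.hypot(P[...,0]-.537,P[...,1]+.014)<.02)]; print(len(q),q.round(4)[:40])
# foot slope: z along the foot
t=P[200:204,265:385:15]; print(t[2].round(4))
E
```

```text
[[68 68 68 67 67 68 69 67  0  0 -2 -1]
 [69 67 68 68 68 67 68 68 -1  0  0  0]
 [68 67 69 73 75 69 68 67 -1 -1 -1 -1]
 [68 67 72 77 79 79 69 68  0 -1  0  0]
 [68 67 75 79 84 85 84 67 -1  0  0 -1]
 [68 67 77 83 88 89 91 69  0  1  0  0]
 [68 68 77 85 92 94 95 97 -1 -1 -1  1]
 [67 66 68 86 93 97 97 97 97  1  0  0]
 [67 68 68 84 93 97 98 98 98  7  7  5]
 [69 67 68 67 95 98 99 97 98 12 13 50]
 [67 66 69 67 68 98 97 98 98 19 20 51]
 [67 67 67 68 67 97 98 98 98 26 26 50]
 [-1 -1  0  1  0 -1 98 97 28 33 32 52]
 [ 0  0 -1 -2  0 -1 -1 19 29 36 39 53]]
[[108 107 108 112 110 109 108 108 120 141 141 140]
 [109 109 118 134 119 109 108 109 127 140 140 141]
 [109 114 178 181 155 103 106 108 126 141 140 141]
 [109 131 199 192 175 135  90  97 130 142 139 141]
 [108 147 200 195 186 165 115  74 130 140 140 139]
 [108 134 195 201 192 181 153  99 106 126 128 129]
 [108 114 175 199 198 188 179 157 107  93  97 109]
 [107 107 136 193 201 198 197 191 159  82  80 106]
 [107 109 110 167 200 201 191 192 186  88  65 104]
 [107 108 107 127 191 201 194 190 187 101  63 109]
 [109 110 110 110 159 200 194 190 181  89  
[... 839 characters left out ...]
0.5412 -0.016   0.0911]
 [ 0.5372 -0.0111  0.0856]
 [ 0.5376 -0.0114  0.0867]
 [ 0.5379 -0.012   0.0871]
 [ 0.5386 -0.0117  0.0899]
 [ 0.5394 -0.0112  0.0929]
 [ 0.5396 -0.0122  0.0924]
 [ 0.5401 -0.0122  0.0942]
 [ 0.5402 -0.0131  0.0937]
 [ 0.5406 -0.0134  0.0946]
 [ 0.541  -0.0139  0.0953]
 [ 0.5408 -0.0153  0.0934]
 [ 0.5411 -0.016   0.0936]
 [ 0.5361 -0.0107  0.0853]
 [ 0.5367 -0.0109  0.0869]
 [ 0.5372 -0.0111  0.0883]
 [ 0.538  -0.0106  0.0917]
 [ 0.5382 -0.0113  0.0917]]
[[ 0.5195  0.0722  0.0673]
 [ 0.5233  0.0605  0.0684]
 [ 0.5267  0.0487  0.0671]
 [ 0.5305  0.0371  0.0681]
 [ 0.5338  0.0252  0.0671]
 [ 0.5376  0.0136  0.0678]
 [ 0.541   0.0016  0.0667]
 [ 0.5448 -0.0096  0.0683]]
```

The tip is at (0.5374,-0.0147,0.098) and the poker is level. It needs to drop 55 mm and then move (+19.7, -62.9) mm under the plug.

apply_moves(commands=[[20,0,0,-0.4,0],[20,0,0,-0.35,0],[20,0,0,-0.17,0],[20,0,0,0,0],[20,0,0,0,0]])

```text
clock: 7.35
position: [0.5163, 0.0568, 0.1158]
ee_rot: [-3.107, -0.464, -0.002]
force: [1.6, 0.5, -3.4]
width: 0.368
gripper_force: 59.9
```

apply_moves(commands=[[20,0.06,-0.207,0,0],[20,0.06,-0.21,0,0],[20,0.06,-0.21,0,0],[20,0.06,-0.21,0,0],[20,0.07,-0.2,0,0],[20,0,0,0,0],[20,0,0,0,0],[20,0,0,0,0]])

```text
clock: 8.35
position: [0.5342, -0.005, 0.1152]
ee_rot: [-3.107, -0.465, 0.0]
force: [-0.2, -0.1, -4.4]
width: 0.368
gripper_force: 59.9
```

apply_moves(commands=[[20,0.01,-0.005,0.08,0],[20,0,0,0.05,0],[20,0,0,0.05,0],[20,0,0,0.05,0],[20,0,0,0.05,0],[20,0,0,0,0]])

```text
clock: 9.1
position: [0.5348, -0.0059, 0.1319]
ee_rot: [-3.107, -0.464, 0.001]
force: [0.1, -0.0, -10.2]
width: 0.368
gripper_force: 59.9
```

apply_moves(commands=[[20,0,0,0.05,0],[20,0,0,0.05,0],[20,0,0,0.05,0],[20,0,0,0.05,0],[20,0,0,0,0],[20,0,0,0,0]])

```text
clock: 9.85
position: [0.5354, -0.006, 0.1445]
ee_rot: [3.107, 0.464, 0.002]
force: [-0.7, 0.3, -5.2]
width: 0.367
gripper_force: 59.9
```

```bash
python3 - <<'E'
from h import *
s=observe(); print(s["position"],s["force"])
for n in("wrist","top","scene"):
    im,d,c=snap(n,n[0]+"4"); P=np.load(n[0]+"4.npz")["P"]
    q=P[np.hypot(P[...,0]-.5571,P[...,1]+.0776)<.011][:,2]; print(n,len(q),np.percentile(q,[5,50,95]) if len(q) else '')
    q=P[(np.hypot(P[...,0]-.5571,P[...,1]+.0776)<.03)&(P[...,2]>.087)&(P[...,2]<.11)]
    if len(q)>9: print(cv2.minEnclosingCircle((q[:,:2]*1000).astype(np.float32)))
E
```

```text
[ 0.53540091 -0.00601022  0.14447655] [-0.66146605  0.32884424 -5.24498142]
wrist 1298 [0.0975805  0.09886635 0.21967663]
((557.4550170898438, -77.13482666015625), 16.312164306640625)
top 0 
scene 87 [0.09756949 0.25171949 0.25436705]
((555.9766235351562, -75.33426666259766), 16.78556251525879)
```

The plug stands 18 mm proud. Now I lower the poker, withdraw it and set it down.

apply_moves(commands=[[20,0,0,-0.16,0],[20,0,0,-0.16,0],[20,0,0,-0.16,0],[20,0,0,0,0],[20,0,0,0,0],[20,-0.06,0.2,0,0],[20,-0.07,0.22,0,0],[20,-0.07,0.22,0,0],[20,-0.07,0.22,0,0],[20,-0.07,0.22,0,0],[20,0,0,0,0],[20,0,0,0,0]])

```text
clock: 11.5
position: [0.5147, 0.0582, 0.1151]
ee_rot: [3.107, 0.463, 0.0]
force: [-0.3, 0.5, -4.4]
width: 0.367
gripper_force: 59.9
```

apply_moves(commands=[[20,-0.06,0.2,0,0],[20,-0.06,0.2,0,0],[20,0,0,-0.04,0],[20,0,0,-0.04,0],[20,0,0,0,0],[20,0,0,0,0]])

```text
clock: 12.25
position: [0.5075, 0.0824, 0.1103]
ee_rot: [3.107, 0.463, 0.0]
force: [1.3, -0.0, -2.4]
width: 0.371
gripper_force: 59.9
```

apply_moves(commands=[[20,0,0,-0.005,0],[45,0,0,0,0],[60,0,0,0,0],[100,0,0,0,0],[100,0,0,0,0],[100,0,0,0,0],[100,0,0,0,0],[100,0,0,0.5,0],[100,0,0,0.8,0],[100,0,0,0.8,0],[100,0,0,0,0]])

```text
clock: 13.62
position: [0.5095, 0.0835, 0.2397]
ee_rot: [-3.107, -0.463, -0.011]
force: [-0.5, 0.0, -0.5]
width: 1.005
gripper_force: 0.0
```

```bash
python3 - <<'E'
from h import *
im,d,c=snap("wrist","w5"); P=np.load("w5.npz")["P"]; s=observe(); print(s["position"],s["width"])
for n,x,y,r,lo,hi in (("handle",.5075,.0824,.035,.143,.156),("plug",.5571,-.0776,.03,.09,.11)):
    q=P[(np.hypot(P[...,0]-x,P[...,1]-y)<r)&(P[...,2]>lo)&(P[...,2]<hi)]
    if len(q)>9: print(n,len(q),cv2.minAreaRect((q[:,:2]*1000).astype(np.float32)),cv2.minEnclosingCircle((q[:,:2]*1000).astype(np.float32)),np.median(q[:,2]))
E
```

```text
[0.5082849  0.08297232 0.23753672] 0.9994257877966662
handle 856 ((507.6128234863281, 81.30394744873047), (15.422440528869629, 33.68330764770508), 16.867237091064453) ((507.1693115234375, 81.45003509521484), 17.8239688873291) 0.14950328350664507
plug 996 ((557.3267822265625, -76.77225494384766), (31.963159561157227, 31.24115562438965), 69.54420471191406) ((557.5241088867188, -76.833740234375), 16.488283157348633) 0.0982934906095248
```

View pics/w5.png

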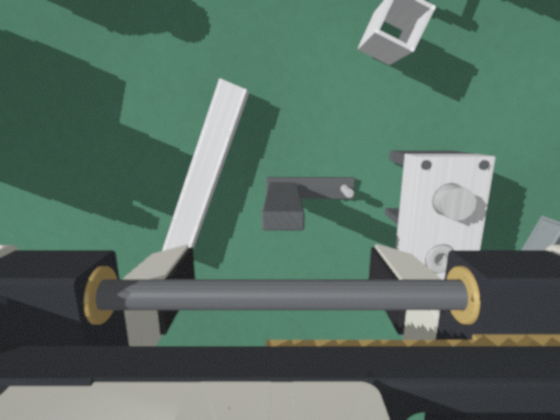

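The poker stands upright at (285,200) and the plug is raised at (456,200), centred at (0.5574,-0.0769) with its top at 98 mm. I'll move over the plug.

apply_moves(commands=[[100,0.2,-0.66,0,0],[100,0.2,-0.66,0,0],[100,0.2,-0.67,-0.3,0],[100,0.21,-0.67,-0.3,0],[100,0,0,-0.5,0],[100,0,0,-0.5,0],[100,0,0,-0.4,0],[100,0,0,0,0],[100,0,0,0,0]])

```text
clock: 14.8
position: [0.556, -0.0767, 0.1162]
ee_rot: [-3.107, -0.464, 0.0]
force: [0.2, 0.1, -0.4]
width: 0.998
gripper_force: 0.0
```

apply_moves(commands=[[100,0.02,0,-0.25,0],[100,0,0,-0.2,0],[100,0,0,-0.095,0],[100,0,0,0,0],[20,0,0,0,0],[20,0,0,0,0],[20,0,0,0,0],[20,0,0,0,0],[20,0,0,0,0],[20,0,0,0,0],[20,0,0,0,0],[20,0,0,0,0]], newtons=50)

```text
clock: 16.3
position: [0.5572, -0.077, 0.0833]
ee_rot: [3.107, 0.464, -0.0]
force: [0.4, -1.0, -0.4]
width: 0.335
gripper_force: 50.0
```

apply_moves(commands=[[20,0,0,0,0],[20,0,0,0,0]])

```text
clock: 16.55
position: [0.5572, -0.077, 0.0833]
ee_rot: [3.107, 0.463, 0.0]
force: [0.7, -1.0, 0.2]
width: 0.331
gripper_force: 50.0
```

apply_moves(commands=[[20,0,0,0.06,0],[20,0,0,0.08,0],[20,0,0,0.1,0],[20,0,0,0.2,0],[20,0,0,0.3,0],[20,0,0,0.4,0],[20,0,0,0.4,0],[20,0,0,0,0]])

```text
clock: 17.55
position: [0.5585, -0.0768, 0.1782]
ee_rot: [3.106, 0.463, 0.006]
force: [-0.2, -0.0, -0.6]
width: 0.337
gripper_force: 50.0
```

```bash
python3 - <<'E'
from h import *
im,d,c=snap("wrist","w6"); P=np.load("w6.npz")["P"]; s=observe(); print(s["position"],s["width"],s["force"])
q=P[(np.hypot(P[...,0]-.5574,P[...,1]+.0769)<.011)]; print(np.percentile(q[:,2],[5,50,95]) if len(q) else '')
E
```

```text
[ 0.55769186 -0.07692636  0.17678247] 0.3327654088585102 [-0.33100042 -0.06407683 -0.76586538]
[8.05196631e-05 1.92834097e-01 1.94010908e-01]
```

View pics/w6.png

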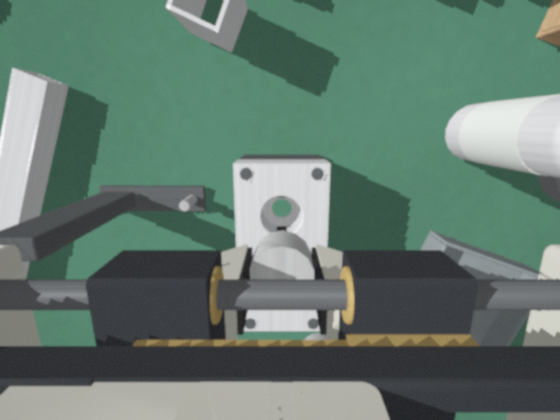

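The plug is in hand above its empty pocket at (285,245); the bush is still at (281,210). Carrying the plug to the tray centre (0.5056,-0.299).

apply_moves(commands=[[20,-0.17,-0.74,0,0],[20,-0.17,-0.74,0,0],[20,-0.17,-0.74,0,0],[20,-0.18,-0.74,0,0],[20,-0.18,-0.74,0,0],[20,0,0,-0.5,0],[20,0,0,-0.5,0],[20,0,0,-0.5,0],[20,0,0,-0.5,0],[20,0,0,-0.3,0],[20,0,0,0,0],[20,0,0,0,0]])

```text
clock: 19.1
position: [0.5056, -0.2991, 0.0385]
ee_rot: [3.107, 0.464, 0.001]
force: [1.2, -0.0, -0.9]
width: 0.332
gripper_force: 50.0
```

apply_moves(commands=[[20,0,0,-0.2,0],[20,0,0,-0.1,0],[20,0,0,-0.06,0],[20,0,0,0,0],[20,0,0,0,0]])

```text
clock: 19.73
position: [0.5051, -0.2989, 0.0163]
ee_rot: [3.107, 0.464, 0.0]
force: [-0.1, -0.1, -0.0]
width: 0.335
gripper_force: 50.0
```

apply_moves(commands=[[20,0,0,-0.02,0],[20,0,0,-0.01,0],[40,0,0,0,0],[50,0,0,0,0],[55,0,0,0,0],[55,0,0,0,0],[55,0,0,0,0],[55,0,0,0.5,0],[55,0,0,0.8,0],[55,0,0,0.8,0],[55,0,0,0.8,0],[55,0,0,0,0]])

```text
clock: 21.22
position: [0.5073, -0.2997, 0.1925]
ee_rot: [3.103, 0.463, 0.01]
force: [-0.1, 1.0, -0.3]
width: 0.554
gripper_force: 0.0
```

```bash
python3 - <<'E'
from h import *
s=observe(); print(s["position"],s["width"],s["force"])
for n in ("wrist","scene"):
    im,d,c=snap(n,n[0]+"7"); P=np.load(n[0]+"7.npz")["P"]
    q=P[(np.hypot(P[...,0]-.505,P[...,1]+.299)<.045)&(P[...,2]>.015)&(P[...,2]<.06)]
    if len(q)>9: print(n,len(q),cv2.minEnclosingCircle((q[:,:2]*1000).astype(np.float32)),np.percentile(q[:,2],[5,50,95]))
a=cv2.imread("pics/s7.png")[100:300,60:460]; b=cv2.imread("pics/w7.png")
cv2.imwrite("pics/c7.png",np.vstack([cv2.resize(a,(600,300)),cv2.resize(b,(600,300))]))
E
```

```text
[ 0.50728419 -0.29971004  0.19251238] 0.5536853633590636 [-0.06216611  1.04687998 -0.26676394]
wrist 818 ((505.1654968261719, -299.571533203125), 16.03482437133789) [0.02495464 0.02966364 0.0309289 ]
scene 99 ((502.5086669921875, -295.85125732421875), 17.713314056396484) [0.01632646 0.02932309 0.03156264]
```

View pics/c7.png

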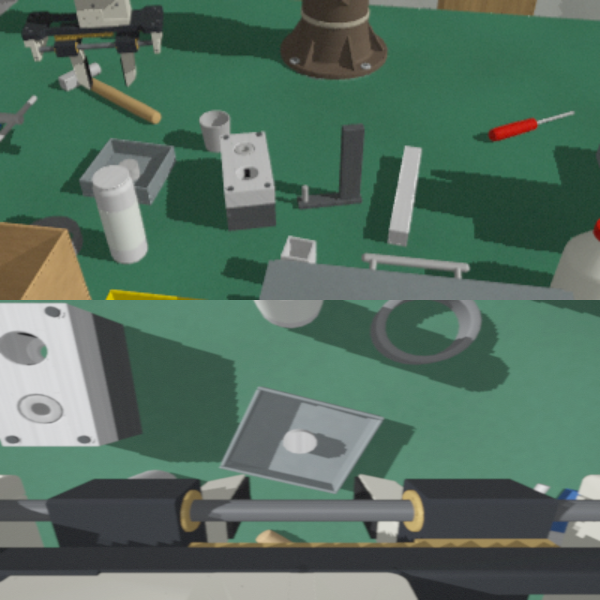

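The picture shows the plug standing in the tray at (300,440), the bush in its pocket at (40,408), the poker upright at (350,165) clear of the jig, and the other things unmoved. Handing in.

```bash
python3 -c "
from cell import arm
print(arm.sign_off())"
```

```text
the job is handed in; nothing more can be done
None
```

The job is handed in after about 21 s of robot time: I poked the plug up 18 mm proud, left the poker standing on the bench clear of the jig, and put the plug in the grey tray, with the bush still in its pocket and the other things where they were.

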